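Lay out a stripped deck winch

ROBOT

A 6-joint arm with a two-finger parallel gripper is mounted at the origin on the work surface. World frame = base frame: x ahead of the robot, y to its left, z up, the work surface at z = 0. Lengths are in m, angles in rad, forces in N, time in s.
With the tool pointing down it reaches from about 0.35 to 0.975 m from the base axis. Payload 4.9 kg.
Tool frame: the origin (TCP) lies midway between the tips of the shut fingers; the grasp point (between the pads) lies 19 mm behind it (manip.pinch_z is the distance from the TCP to the grasp point, in m); z points along the fingers, y is the direction in which the jaws open and shut (so a half turn about z gives the same grasp; the last joint's range is limited). The gripper opens to 85 mm and grips with 20 to 120 N. Pads are 22 mm wide; open, the fingers measure 114 mm over their backs; the gripper's body (76 mm by 85 mm) begins 54 mm behind the grasp point. The pads swing forward as they close: fully open they stand 13 mm farther back than shut.
Start: joints at [1.045, 0.053, 1.613, -0, 1.476, -0.119], TCP at [0.247, 0.574, 0.231] pointing down, gripper open.
Joint ranges: [-3.01, 3.01], [-1.01, 2.22], [0.06, 2.58], [-1.02, 4.17], [0.09, 2.62], [-3.14, 3.14]. Speed limits (rad/s): [2.57, 2.57, 3.14, 3.14, 3.14, 3.14].

INTERFACE

Orientations are given as a unit quaternion [w, x, y, z].
In Python, from plant import manip gives the robot as it stands.
- The arm moves only by the tool drive_tool, never from a script. Its argument "commands" is text: rows parted by semicolons, each of 5 numbers parted by spaces: the finger opening in mm, from 0 to 85.4, then the shift along the tool's x, y, z in units of 30 mm (1.0 is 30 mm), then the turn about the tool's z in degrees. A call has exactly 8 rows; each row shifts and turns the commanded pose from where the row before left it, along the tool's axes as they then stand; what a row does not reach is not made up. A row lasts 1/8 s, in which the tool goes at most 62.5 mm and 10.7 degrees, less where a joint would pass 70% of its speed; a pose out of reach is approached as far as the arm can. A call is refused whole if a number of a shift passes 1 or a number of a turn 10.7, either way. A call with a gripper value outside its range is refused whole. The fingers move at their own pace and stop on an object; the grip force is fixed at half the most. Time passes only in rows, so rows that do not move let the fingers close, or fill a call up. It gives the time, the measured TCP pose, the force and the opening at its end, in the units of the state.
- manip.state(): the state, without advancing time (a new reading comes with each control period).
- manip.grab_frame(name): name is "scene" or "side" or "wrist"; returns the picture (480x640x3 uint8, red, green, blue); there is no depth.
- manip.camera_params(name): a dict with "fx", "fy", "cx", "cy" (pixels), "xyz" and "orientation" of the camera in the world. Camera axes: x right, y down, z forward; pixel columns grow to the right and rows downward; lengths in m; the calibration is good to about 2 mm. A picture is of the moment at which its call begins: read the wrist's pose just before it. camera_params takes no time and is no camera call; for the wrist camera it gives the pose at the moment of the call.
- manip.job_done(): hands the job in, once; it reports no verdict.
The state is a dict: "time": time; "joint_pos": joint angles; "joint_vel": joint speeds; "joint_efforts": joint torques, N m; "tool_pos": TCP position; "tool_rot": TCP orientation; "contact_force": force on the tool from outside, world axes, zero at the start; "ft_torque": the same for the moment, N m; "gripper_width": opening from 0.0 (shut) to 1.0 (fully open).
Only numpy, scipy, OpenCV 4.12 (cv2) and the standard library are available. Lean on these libraries where they do the work, as an engineer would, in place of code of your own. Each camera call takes 0.05 s, during which the arm holds its last target. There are 200 camera calls.

TASK

The deck winch is stripped for greasing. Lay its steel shaft down in the pair of V-blocks so that it beds in both, let go of it, and only then swing the red keeper bar fully shut across it; fit the bronze flange over the hub of the winch base, turning it until its three holes line up with the studs and it sits fully down on the base; and stand every roller bearing upright in the parts crate, one to a cell. Leave the mug and the hammer where they are.

Things in the scene. Friction and masses are not known exactly. Their poses are not given: they have to be found in the camera images.
- winch_base: Grey round winch base, fixed: foot 136 mm across, 12 mm high; drum 112 mm across, its flat top (the seat) 40 mm above the bench. On the seat: a central steel hub 22 mm across, 34 mm tall (top 6 mm tapered) and three brass studs 8 mm across, 18 mm tall (tips tapered 4 mm), on radius 34 mm at 0, 120, 240 degrees from the base's x axis. Origin: centre of underside, at bench level.
- flange_boss (a point): Loose bronze flange, 0.55 kg: disc 104 mm across, 14 mm thick; three 13 mm holes on radius 34 mm at 0, 120, 240 degrees from its x axis; round boss on top, 44 mm across, 30 mm tall, to grip; 24.5 mm bore right through. Starts flat on the bench, boss up, any yaw. Point: on its axis 30 mm above its underside (70 mm above the bench when fully down; 88 mm when round the hub, on the stud tips).
- shaft_mid (a point): Loose steel shaft, 0.6 kg, lying on the bench: 30 mm round, 150 mm long, with a dark hexagonal collar 13 mm long, 34 mm over flats, at each end (62 to 75 mm from the middle), so it does not roll; two thin brass lines 28 mm either side of the middle. Ends alike. Point: middle of its axis, 17 mm above the bench at the start; x along the shaft.
- vrest_axis (a point): Two dark steel 90-degree V-blocks on a blue plate 130 x 120 x 12 mm, fixed. Point: middle of a bedded shaft's axis, half-way between the blocks, 60 mm above the bench; x along that axis, z up. Blocks: 35 to 55 mm either side of the point along x, 72 mm wide, tops 64 mm above the bench; free space between them down to the plate. The shaft's collars go outside the blocks (7 mm play each way).
- keeper (a joint): Red keeper bar, swings level on a post beside the +x V-block. Rad: 0 = fully shut (square across the shaft, at its stop), growing to 2.4 as it swings open towards +x of the V-block pair; starts at 1.2 to 2.0, stays where left (about 2 N at the knob). Shuts anticlockwise seen from above. Bar 10 mm thick, underside 81.5 mm above the bench, 6.5 mm over a bedded shaft.
- keeper_knob (a point): Black upright round knob, 18 mm across, from 92 to 132 mm above the bench, near the keeper's free end, 85 mm from its pivot. Point: on its axis, 115 mm above the bench.
- keeper_pivot (a point): Axis of the keeper's pivot, 86 mm above the bench, 45 mm along +x and 48 mm along -y from the V-block point in the V-block pair's axes. With the keeper shut the knob lies 85 mm from here along +y of the V-block pair.
- crate: Low plywood parts crate, fixed to the bench, 161 x 161 mm outside, 28 mm high, walls and dividers 5 mm thick, floor 5 mm, four open square cells of about 73 mm. Origin: centre of the underside; z up.
- cell0 (a point): Centre of the floor of crate cell 0, 5 mm above the bench.
- cell1 (a point): Centre of the floor of crate cell 1, 5 mm above the bench.
- cell2 (a point): Centre of the floor of crate cell 2, 5 mm above the bench.
- cell3 (a point): Centre of the floor of crate cell 3, 5 mm above the bench.
- bearing0_mid (a point): Caged roller bearing, an upright round can of steel rollers with brass end rings, 44 mm across, 55 mm tall, 0.25 kg, standing loose on the bench; three or four of these are there. Point: its centre, half-way up; z up along its axis.
- bearing1_mid (a point): Caged roller bearing, an upright round can of steel rollers with brass end rings, 44 mm across, 55 mm tall, 0.25 kg, standing loose on the bench; three or four of these are there. Point: its centre, half-way up; z up along its axis.
- bearing2_mid (a point): Caged roller bearing, an upright round can of steel rollers with brass end rings, 44 mm across, 55 mm tall, 0.25 kg, standing loose on the bench; three or four of these are there. Point: its centre, half-way up; z up along its axis.
- bearing3_mid (a point): Caged roller bearing, an upright round can of steel rollers with brass end rings, 44 mm across, 55 mm tall, 0.25 kg, standing loose on the bench; three or four of these are there. Point: its centre, half-way up; z up along its axis.
- mug_mid (a point): Green insulated mug with black lid, 70 mm across, 112 mm tall, a bystander. Point: its centre, 55 mm up.
- hammer: Hammer lying on the bench, 180 mm long, a bystander. Origin: near its middle, at bench level.
Mind the look-alikes: they are no part of the job. What is shaped like the part that bears bearing2_mid but turquoise is not meant. Leave any white look-alike of the part that bears bearing1_mid alone.

How it is judged:
On the way, in this order (a step that is already met when the one before it is completed fails the run):
1. the shaft lies bedded in both V-blocks, released, while the keeper bar is still open (y of shaft_mid in the frame of vrest_axis between -0.003 and 0.003 m and z of shaft_mid in the frame of vrest_axis between -0.003 and 0.003 m and x of shaft_mid in the frame of vrest_axis between -0.012 and 0.012 m and angle between the x axis of shaft_mid and the x axis of vrest_axis, either way round below 0.06 rad and contact force between the fingers and shaft below 0.3 N and value of joint keeper above 0.8 rad), for 0.2 s.
2. the keeper bar is shut across the bedded shaft (y of shaft_mid in the frame of vrest_axis between -0.003 and 0.003 m and z of shaft_mid in the frame of vrest_axis between -0.003 and 0.003 m and x of shaft_mid in the frame of vrest_axis between -0.012 and 0.012 m and angle between the x axis of shaft_mid and the x axis of vrest_axis, either way round below 0.06 rad and value of joint keeper below 0.12 rad), for 0.2 s.
At the end, for the whole second after the job is handed in: Shaft in both V-blocks (axis within 3 mm across and in height, 12 mm along, 0.06 rad), keeper within 0.12 rad of shut; flange down on the base over the studs (3 mm in height, 4 mm off centre, 0.05 rad); each bearing present upright (0.15 rad) on a crate cell floor; all at rest (all of step 2 and z of flange_boss in the frame of winch_base between 0.067 and 0.0725 m and horizontal distance between flange_boss and winch_base below 0.004 m and angle between flange_boss's own z axis and vertical below 0.05 rad and linear speed of each of flange, shaft, bearing0, bearing1, bearing2, bearing3 below 0.02 m/s and x of bearing0_mid in the frame of crate between -0.075 and 0.075 m and y of bearing0_mid in the frame of crate between -0.075 and 0.075 m and z of bearing0_mid in the frame of crate between 0.028 and 0.037 m and angle between each of bearing0_mid, bearing1_mid, bearing2_mid, bearing3_mid's own z axis and vertical below 0.15 rad and x of bearing1_mid in the frame of crate between -0.075 and 0.075 m and y of bearing1_mid in the frame of crate between -0.075 and 0.075 m and z of bearing1_mid in the frame of crate between 0.028 and 0.037 m and x of bearing2_mid in the frame of crate between -0.075 and 0.075 m and y of bearing2_mid in the frame of crate between -0.075 and 0.075 m and z of bearing2_mid in the frame of crate between 0.028 and 0.037 m and x of bearing3_mid in the frame of crate between -0.075 and 0.075 m and y of bearing3_mid in the frame of crate between -0.075 and 0.075 m and z of bearing3_mid in the frame of crate between 0.028 and 0.037 m); the robot touches nothing.
It fails at once if the mug or the hammer is pushed more than 3 cm (distance of any of mug_mid, hammer from where it was at the start of the episode above 0.03 m).
Of bearing0, bearing1, bearing2, bearing3 only 3 to 4 are there at a start; the rules pass over those that are not, and their reading is None.
At some moment in a run one of bearing0, bearing1, bearing2, bearing3, flange may be knocked a few centimetres aside while the robot is not near it.
It also fails if it takes over 200 s, if anything falls off the work surface, if the arm or the gripper's body presses on something with over 40 N, if the wrist force passes 120 N, or if a joint passes its speed limit or range.

## Working session

There is one attempt and no reset: what is moved stays moved. The work goes in short steps, Python scripts to look and compute and a tool call to move; the robot and the scene stay as the last step left them, time stands still between calls to the robot, and variables do not carry over. Pictures are saved under pics/ and viewed, about 12 in all and at most 16, crops included, and the job is handed in when it is done.

Besides the shell and the picture viewer there is one more tool, called as name(argument=value, ...) on one line, values as JSON. drive_tool: Moves the arm, as the interface text tells. Its arguments: {"type":"object","properties":{"commands":{"type":"string"}},"required":["commands"]}

```bash
ls; mkdir -p pics
python3 - <<'E'
from plant import manip
import cv2
s=manip.state(); print(s)
for n in("scene","side","wrist"):
    p=manip.camera_params(n); print(n,p)
    cv2.imwrite(f"pics/{n}0.png",manip.grab_frame(n)[:,:,::-1])
print(manip.pinch_z)
E
```

```text
pics
{'time': 0.0, 'joint_pos': array([ 1.04497909e+00,  5.33314608e-02,  1.61427978e+00, -4.68870866e-06,
        1.47600686e+00, -1.19009486e-01]), 'joint_vel': array([-0.00090032, -0.00038148,  0.00153258, -0.0014132 , -0.00150708,
       -0.00080686]), 'joint_efforts': array([-1.09400153e-03, -3.93686914e+01, -3.70174491e+01, -2.15671839e-04,
        7.05293191e-03, -7.60862413e-07]), 'tool_pos': array([0.24699324, 0.57345117, 0.23008726]), 'tool_rot': array([-3.18674446e-04,  2.02003877e-01,  9.79384198e-01, -9.61280188e-04]), 'contact_force': array([-0.28838205,  0.4741625 ,  0.19719502]), 'ft_torque': array([-0.01227999,  0.02485749,  0.04650165]), 'gripper_width': 0.9984225784674621}
scene {'fx': 615.8857768972339, 'fy': 615.8857768972339, 'cx': 315.49502368605147, 'cy': 237.0865140857499, 'xyz': array([1.44839906, 0.5174703 , 0.87832487]), 'orientation': array([-0.22743303,  0.45959545,  0.76952809, -0.38062154])}
side {'fx': 457.9345330664056, 'fy': 457.9345330664056, 'cx': 318.97009047156666, 'cy': 235.07689675973467, 'xyz': array([ 0.17259518, -0.45076668,  0.72329528]), 'orientation': array([-0.34539357,  0.8747163 , -0.31841969,  0.11909484])}
wrist {'fx': 332.9798901813558, 'fy': 332.9798901813558, 'cx': 323.45494302615293, 'cy': 243.02612318187374, 'xyz': array([0.17448677, 0.60508284, 0.37302592]), 'orientation': array([0.13129055, 0.82512448, 0.54276904, 0.08563969])}
0.0187
```

View pics/scene0.png

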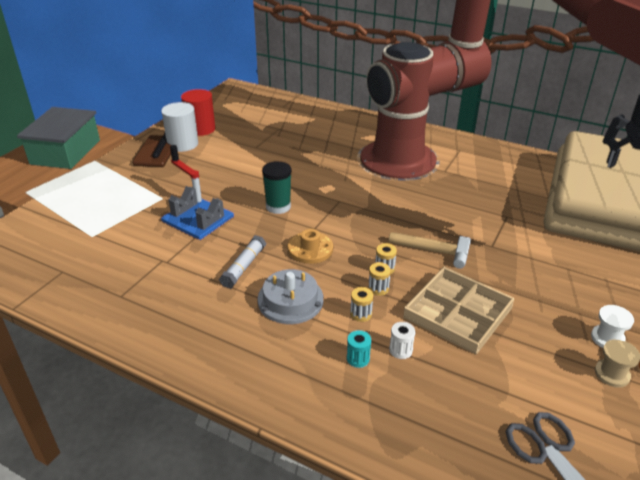

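View pics/side0.png

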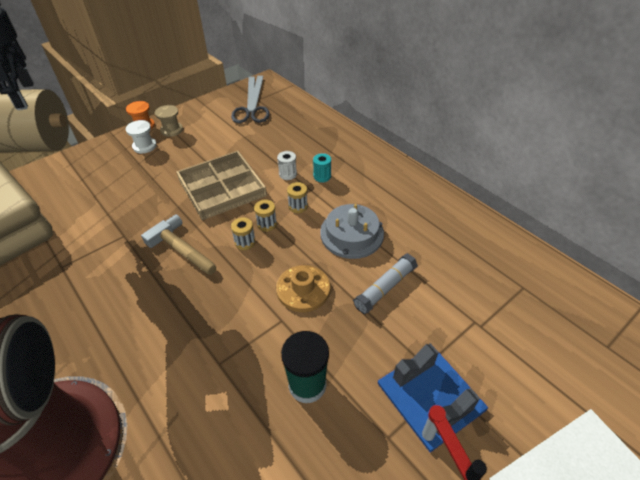

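The scene view shows three brass bearings near (386,251), (379,271) and (362,296), with white and turquoise decoys beside them. The flange is at (311,240), the shaft at (245,260), the base at (291,290), the V-rest at (198,215) and the crate at (459,308). The side view agrees. Next I convert these pixels to positions.

```bash
cat > h.py <<'E'
from plant import manip
import numpy as np, cv2
from scipy.spatial.transform import Rotation as R
def rot(q): return R.from_quat(np.r_[q[1:],q[0]]).as_matrix()
def on(p,uv,z):
    d=rot(p["orientation"])@[(uv[0]-p["cx"])/p["fx"],(uv[1]-p["cy"])/p["fy"],1]
    return p["xyz"]+d*(z-p["xyz"][2])/d[2]
def proj(p,X):
    c=rot(p["orientation"]).T@(np.asarray(X)-p["xyz"]); return c[:2]/c[2]*[p["fx"],p["fy"]]+[p["cx"],p["cy"]]
def mv(target,yaw=None):
    "remaining shift in tool units & turn"
    s=manip.state(); M=rot(s["tool_rot"]); d=M.T@(np.asarray(target)-s["tool_pos"])/.03
    y=np.arctan2(M[1,1],M[0,1]) # jaw direction yaw
    print("shift units",d.round(2),"jaw yaw deg",np.degrees(y).round(1), "turn", None if yaw is None else np.round(-((yaw-np.degrees(y)+90)%180-90),1))
E
python3 - <<'E'
from h import *
S=manip.camera_params("scene");D=manip.camera_params("side")
np.set_printoptions(precision=3,suppress=True)
T={"b0":((386,251),(243,226),.055),"b1":((379,271),(264,208),.055),"b2":((362,296),(297,189),.055),
"cA":((447,270),(178,180),.028),"cB":((513,305),(235,154),.028),"cC":((478,347),(265,187),.028),"cD":((404,310),(203,214),.028),
"hub":((291,274),(353,211),.074),"boss":((311,235),(303,273),.044),"sh1":((262,241),(410,260),.02),"sh2":((227,279),(362,303),.02),
"v1":((163,213),(487,407),.012),"v2":((188,197),(430,447),.012),"v3":((233,216),(379,385),.012),"v4":((200,236),(437,350),.012),"knob":((174,148),(477,464),.132),"mug":((277,170),(306,355),.112),"hamH":((462,250),(160,230),.015),"hamT":((392,240),(212,270),.01)}
for k,(a,b,z) in T.items(): print(k,on(S,a,z)[:2],on(D,b,z)[:2])
E
```

```text
b0 [0.47  0.162] [0.461 0.15 ]
b1 [0.538 0.176] [0.525 0.166]
b2 [0.623 0.177] [0.615 0.168]
cA [0.437 0.29 ] [0.44 0.4 ]
cB [0.477 0.441] [0.596 0.397]
cC [0.62  0.412] [0.581 0.247]
cD [0.593 0.255] [0.427 0.262]
hub [0.651 0.033] [0.647 0.024]
boss [ 0.484 -0.013] [ 0.484 -0.016]
sh1 [ 0.529 -0.116] [ 0.678 -0.113]
sh2 [ 0.675 -0.111] [ 0.535 -0.126]
v1 [ 0.54  -0.394] [ 0.554 -0.391]
v2 [ 0.455 -0.384] [ 0.44  -0.373]
v3 [ 0.47  -0.237] [ 0.45  -0.256]
v4 [ 0.573 -0.259] [ 0.571 -0.275]
knob [ 0.434 -0.424] [ 0.423 -0.435]
mug [ 0.375 -0.165] [ 0.362 -0.182]
hamH [0.339 0.294] [0.336 0.292]
hamT [0.373 0.139] [0.366 0.128]
```

drive_tool(commands="85 -0.83 -0.49 -0.1 0; 85 -0.83 -0.49 -0.1 0; 85 -0.83 -0.49 -0.1 0; 85 -0.83 -0.49 -0.1 0; 85 -0.83 -0.49 -0.1 0; 85 -0.83 -0.49 -0.1 0; 85 -0.83 -0.49 -0.1 0; 85 -0.83 -0.49 -0.1 0")

```text
time: 1.15
tool_pos: [0.384, 0.3862, 0.255]
tool_rot: [-0.0, 0.202, 0.979, -0.0]
contact_force: [-0.7, 0.4, 0.4]
gripper_width: 0.994
```

drive_tool(commands="85 -0.83 -0.49 -0.1 0; 85 -0.83 -0.49 -0.1 0; 85 -0.83 -0.49 -0.1 0; 85 -0.83 -0.49 -0.1 0; 85 -0.83 -0.49 -0.1 0; 85 -0.83 -0.49 -0.1 -7.8; 85 -0.83 -0.29 -0.1 -7.8; 85 -0.83 -0.29 -0.1 -7.8")

```text
time: 2.15
tool_pos: [0.5316, 0.2193, 0.2791]
tool_rot: [-0.0, -0.003, 1.0, -0.0]
contact_force: [-1.1, 0.7, 0.3]
gripper_width: 0.999
```

```bash
cat > shot.py <<'E'
import sys; from h import *
import pickle
n=sys.argv[1]; s=manip.state(); p=manip.camera_params("wrist")
pickle.dump(p,open(f"pics/{n}.pkl","wb")); cv2.imwrite(f"pics/{n}.png",manip.grab_frame("wrist")[:,:,::-1])
print(s["time"],s["tool_pos"].round(4),s["contact_force"].round(1),s["gripper_width"]); mv(s["tool_pos"])
E
python3 shot.py w1
```

```text
2.15 [0.5316 0.2193 0.2791] [-1.1  0.7  0.3] 0.9986003348584449
shift units [0.08 0.05 0.01] jaw yaw deg 90.4 turn None
```

View pics/w1.png

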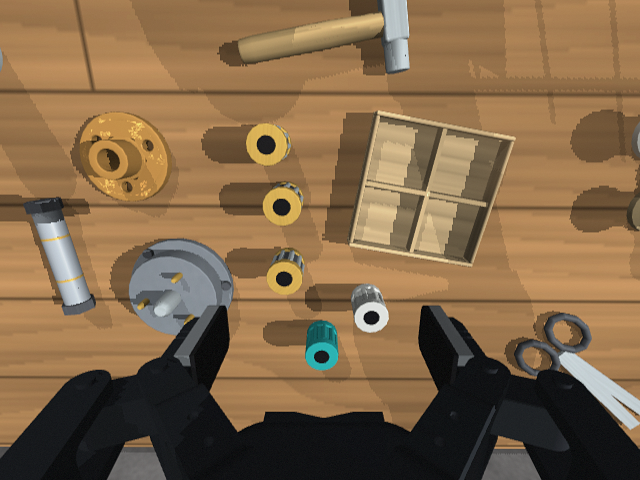

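The wrist view shows bearing tops at (266,145), (281,207) and (284,278). The crate's outer corners are (377,112), (514,137), (471,265) and (350,243). The flange bore is at (110,158), the hub at (158,306), and the shaft ends at (43,207) and (78,303).

Run:
```python
from h import *
import pickle
p=pickle.load(open("pics/w1.pkl","rb")); np.set_printoptions(precision=3,suppress=True)
for k,uv,z in [("b0",(266,145),.055),("b1",(281,207),.055),("b2",(284,278),.055),("cA",(377,112),.028),("cB",(514,137),.028),("cC",(471,265),.028),("cD",(350,243),.028),("boss",(110,158),.044),("fh1",(148,146),.014),("fh2",(127,187),.014),("hub",(158,308),.074),("sh1",(43,207),.02),("sh2",(78,303),.02)]: print(k,on(p,uv,z))
print(np.degrees(manip.state()["joint_pos"]).round(0), p["xyz"])
mv([.56,-.22,.30],90)
```

```text
b0 [0.463 0.158 0.055]
b1 [0.53  0.172 0.055]
b2 [0.616 0.172 0.055]
cA [0.429 0.278 0.028]
cB [0.454 0.434 0.028]
cC [0.609 0.407 0.028]
cD [0.581 0.253 0.028]
boss [ 0.478 -0.016  0.044]
fh1 [0.466 0.013 0.014]
fh2 [ 0.515 -0.021  0.014]
hub [0.647 0.026 0.074]
sh1 [ 0.539 -0.124  0.02 ]
sh2 [ 0.67  -0.111  0.02 ]
[ 15.  -5.  96.  -0.  89. -76.] [0.453 0.219 0.422]
shift units [ -0.77 -14.6   -0.67] jaw yaw deg 90.4 turn 0.4
```

drive_tool(commands="85 0 -0.9 -0.05 0; 85 0 -0.9 -0.05 0; 85 0 -0.9 -0.05 0; 85 0 -0.9 -0.05 0; 85 0 -0.9 -0.05 0; 85 0 -0.9 -0.05 0; 85 0 -0.9 -0.05 0; 85 0 -0.9 -0.05 0")

```text
time: 3.2
tool_pos: [0.5311, 0.0035, 0.2909]
tool_rot: [-0.0, -0.0, 1.0, 0.0]
contact_force: [0.2, 0.7, 0.1]
gripper_width: 0.996
```

drive_tool(commands="85 0 -0.9 -0.05 0; 85 0 -0.9 -0.05 0; 85 0 -0.9 -0.05 0; 85 0 -0.9 -0.05 0; 85 0 -0.9 -0.05 0; 85 0 -0.9 -0.05 0; 85 0 -0.9 -0.05 0; 85 0 0 0 0")

```text
time: 4.2
tool_pos: [0.5315, -0.1858, 0.3013]
tool_rot: [-0.0, 0.001, 1.0, 0.0]
contact_force: [-1.0, 0.6, -0.1]
gripper_width: 0.996
```

```bash
python3 shot.py w2
```

```text
4.2 [ 0.5315 -0.1858  0.3013] [-1.   0.6 -0.1] 0.996024017571529
shift units [ 0.   -0.03  0.  ] jaw yaw deg 90.0 turn None
```

View pics/w2.png

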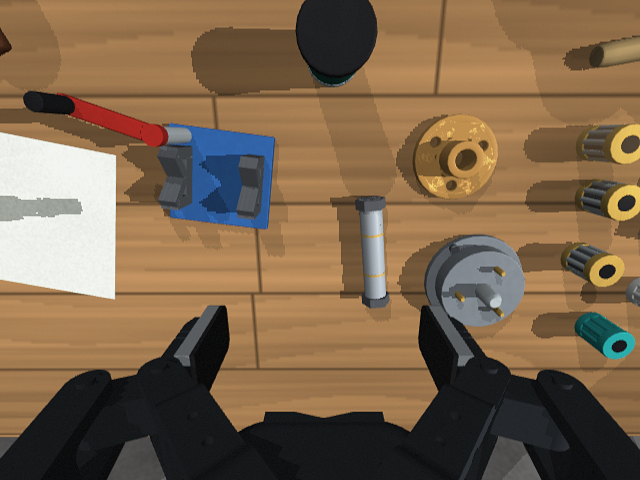

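Run:
```python
from h import *
im=cv2.imread("pics/w2.png"); o=np.zeros((600,800,3),np.uint8)
a=cv2.resize(im[110:240,150:290],None,fx=3,fy=3,interpolation=2); o[:390,:420]=a
b=cv2.resize(im[105:305,405:531],None,fx=3,fy=3,interpolation=2); o[:600,421:799]=b
c=cv2.resize(im[190:310,330:420],None,fx=1.7,fy=1.7,interpolation=2); o[392:392+204,:153]=c
cv2.imwrite("pics/w2c.png",o)
```

```text
(no output)
```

View pics/w2c.png

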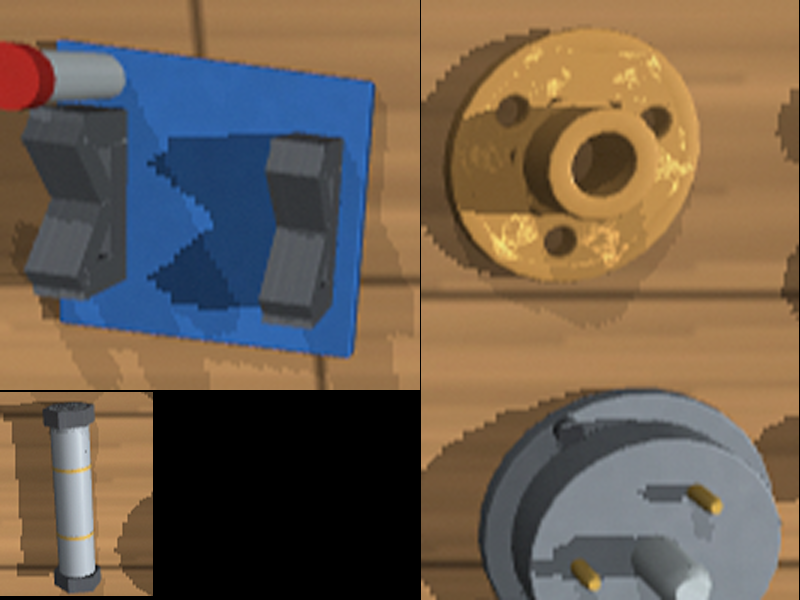

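The crop shows the flange boss centre at full-image pixel (465.7,159), with holes at (435.7,141.7), (483.7,145.3) and (451.7,185.7). The studs are at (502,274) and (463,299). The blue plate corners are clear. The keeper post is at the left block, so V-rest +x points to world -y.

Run:
```python
from h import *
import pickle
from scipy.optimize import least_squares
p=pickle.load(open("pics/w2.pkl","rb")); np.set_printoptions(precision=4,suppress=True)
c=lambda u,v:(150+u/3,110+v/3)
for k,uv,z in [("boss",(465.7,159),.044),("f1",(435.7,141.7),.014),("f2",(483.7,145.3),.014),("f3",(451.7,185.7),.014),("hub",(495.3,297.3),.074),("s1",(502.3,273.7),.058),("s2",(462.7,299.3),.058),("s3",(501,313),.058),
 ("sh1",(370,203.5),.02),("sh2",(375.9,299.4),.02),("l1",(371.8,235.9),.028),("l2",(373.5,275.9),.028),("knob",(36,101),.132),("pl1",c(375,83),.012),("pl2",c(352,356),.012),("pl3",c(60,41),.012),("pl4",c(60,322),.012)]: print(k,on(p,uv,z)[:2])
# fit V-rest pose on plate corners + block outer top corners (V frame)
def W(q,P): a=q[2]; return [q[0]+np.cos(a)*P[0]-np.sin(a)*P[1],q[1]+np.sin(a)*P[0]+np.cos(a)*P[1],P[2]]
obs=[((-.065,-.060,.012),c(375,83)),((-.065,.060,.012),c(352,356))]
obs2=[((-.055,-.036,.064),c(343,138)),((-.055,.036,.064),c(305,325)) ,((-.035,-.036,.064),c(272,138)),((-.035,.036,.064),c(262,320)),((.055,-.036,.064),c(25,115)),((.055,.036,.064),c(27,285))]
r=least_squares(lambda q:np.ravel([proj(p,W(q,P))-u for P,u in obs]),[.5,-.32,-1.57]); print(r.x,r.fun)
im=cv2.imread("pics/w2.png"); im=cv2.resize(im[90:250,120:290],None,fx=4,fy=4,interpolation=2)
def L(A,B,col):
    a,b=[tuple(((proj(p,W(r.x,P))-[120,90])*4).astype(int)) for P in (A,B)]; cv2.line(im,a,b,col,1)
for s in(1,-1):
    L((s*.065,-.06,.012),(s*.065,.06,.012),(0,255,255)); L((-.065,s*.06,.012),(.065,s*.06,.012),(0,255,255))
    for e in (.035,.055):
        pr=[(-.036,.064),(-.0252,.064),(0,.0388),(.0252,.064),(.036,.064)]
        for A,B in zip(pr,pr[1:]): L((s*e,*A),(s*e,*B),(0,255,0))
L((.045,-.048,.0),(.045,-.048,.086),(255,0,255)); 
cv2.imwrite("pics/fit.png",im)
```

```text
boss [ 0.4798 -0.0192]
f1 [ 0.461  -0.0466]
f2 [0.4654 0.0135]
f3 [ 0.5152 -0.0204]
hub [0.644  0.0265]
s1 [0.6193 0.0393]
s2 [ 0.655 -0.006]
s3 [0.6751 0.0468]
sh1 [ 0.537  -0.1255]
sh2 [ 0.6747 -0.1114]
l1 [ 0.5782 -0.1225]
l2 [ 0.635  -0.1178]
knob [ 0.4242 -0.4341]
pl1 [ 0.4558 -0.2453]
pl2 [ 0.5726 -0.2611]
pl3 [ 0.4393 -0.3728]
pl4 [ 0.5566 -0.3898]
[ 0.5056 -0.3177 -1.7062] [ 0.1066 -0.7612 -0.1158  0.9041]
```

View pics/fit.png

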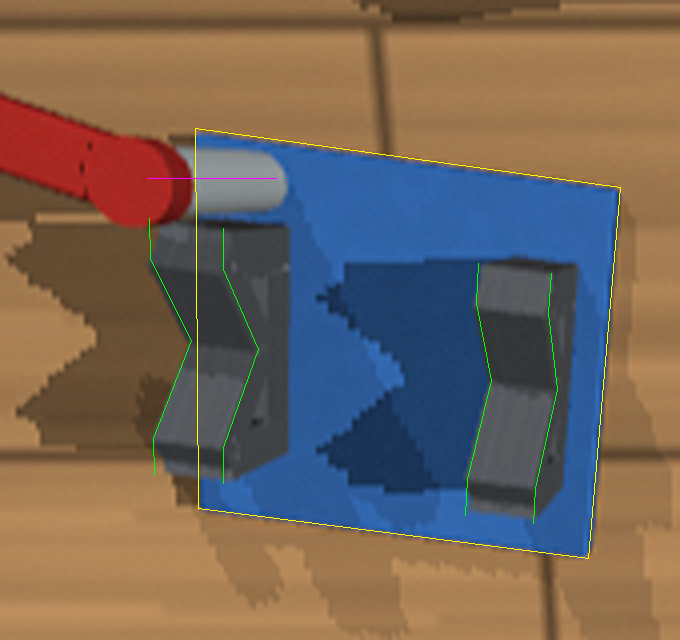

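The model overlay matches the blocks and the post, which puts the V-rest at (0.5056, -0.3177) with yaw -97.75°. The keeper is open at about 1.78 rad. The shaft middle is (0.6065, -0.1195) with yaw about 5.5°. Next I go over the shaft.

drive_tool(commands="65 -0.4 0.35 0.8 -0.8; 65 -0.4 0.35 0.8 -0.8; 65 -0.4 0.35 0.8 -0.8; 65 -0.4 0.35 0.8 -0.8; 65 -0.4 0.35 0.8 -0.8; 65 -0.4 0.35 0.8 -0.8; 65 0 0 0.8 -0.7; 65 0 0 0.8 0")

```text
time: 5.25
tool_pos: [0.6013, -0.1176, 0.1089]
tool_rot: [-0.0, -0.049, 0.999, 0.0]
contact_force: [0.2, 0.1, 0.4]
gripper_width: 0.756
```

```bash
python3 shot.py w3
python3 - <<'E'
from h import *
mv([.6065,-.1195,.004],95.5)
E
```

```text
5.25 [ 0.6013 -0.1176  0.1089] [0.2 0.1 0.4] 0.7560474799529497
shift units [-0.08 -0.03 -0.14] jaw yaw deg 95.6 turn None
shift units [-0.26 -0.12  3.36] jaw yaw deg 95.6 turn 0.1
```

View pics/w3.png

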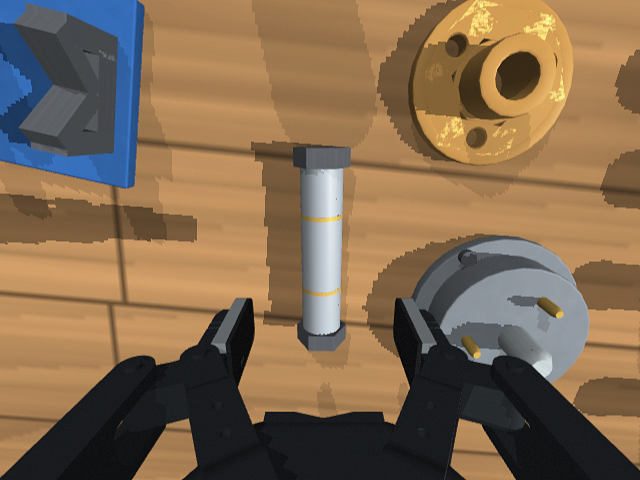

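The shaft is centred between the fingers and aligned, with brass lines at (321.5,218) and (321,294). I descend and grip.

drive_tool(commands="65 -0.1 -0.06 0.6 0; 65 -0.1 -0.06 0.6 0; 65 -0.06 0 0.6 0; 65 0 0 0.6 0; 65 0 0 0.5 0; 65 0 0 0.36 0; 65 0 0 0.1 0; 65 0 0 0 0")

```text
time: 6.3
tool_pos: [0.6098, -0.1223, 0.0092]
tool_rot: [0.0, -0.049, 0.999, -0.0]
contact_force: [0.2, -0.0, 0.5]
gripper_width: 0.759
```

Run:
```python
from h import *
import pickle
p=pickle.load(open("pics/w3.pkl","rb"))
print(on(p,(321.5,218),.031),on(p,(321,294),.031),on(p,(321,157),.02),on(p,(321,335),.02))
mv([.6065,-.1195,.004],95.5); print(manip.state()["contact_force"])
```

```text
[ 0.57652121 -0.12134681  0.031     ] [ 0.63354981 -0.11619151  0.031     ] [ 0.5371554  -0.12554442  0.02      ] [ 0.67541876 -0.11221679  0.02      ]
shift units [0.1  0.1  0.17] jaw yaw deg 95.6 turn 0.1
[ 1.53095239e-01 -2.02451189e-04  4.89340451e-01]
```

drive_tool(commands="65 0.14 0.1 0.16 0; 65 0 0 0 0; 20 0 0 0 0; 20 0 0 0 0; 20 0 0 0 0; 20 0 0 0 0; 20 0 0 0 0; 20 0 0 0 0")

```text
time: 7.3
tool_pos: [0.6054, -0.1195, 0.0048]
tool_rot: [0.0, -0.049, 0.999, 0.0]
contact_force: [-1.5, 2.7, 5.6]
gripper_width: 0.328
```

Run:
```python
from h import *
mv([.605,-.119,.004],95.5); print(manip.state()["contact_force"],manip.state()["gripper_width"]*85.4)
```

```text
shift units [0.01 0.02 0.03] jaw yaw deg 95.6 turn 0.1
[-1.52431929  2.68468762  5.60200469] 28.03429065977821
```

drive_tool(commands="20 0 0 -0.8 0; 20 0 0 -0.8 0; 20 0 0 -0.6 10.4; 20 0 0 -0.6 10.4; 20 0 0 -0.6 10.4; 20 0 0 -0.6 10.4; 20 0 0 -0.6 10.4; 20 0 0 -0.6 10.4")

```text
time: 8.3
tool_pos: [0.6038, -0.1195, 0.1581]
tool_rot: [-0.002, 0.478, 0.878, -0.001]
contact_force: [0.5, 0.1, -4.9]
gripper_width: 0.327
```

drive_tool(commands="20 0 0 0 10.2; 20 0 0 0 10.2; 20 0 0 0 10.2; 20 0 0 0 10.2; 20 -0.85 -0.3 0 0; 20 -0.85 -0.3 0 0; 20 -0.85 -0.3 0 0; 20 -0.85 -0.3 0 0")

```text
time: 9.3
tool_pos: [0.5542, -0.2164, 0.1576]
tool_rot: [-0.001, 0.752, 0.659, -0.001]
contact_force: [0.5, -0.7, -4.6]
gripper_width: 0.325
```

Run:
```python
from h import *
mv([.5056,-.3177,.048],-7.75); print(manip.state()["contact_force"],manip.state()["gripper_width"]*85.4)
```

```text
shift units [-3.57 -1.15  3.66] jaw yaw deg -7.6 turn 0.1
[ 0.48533688 -0.67957161 -4.64022691] 27.77255000917263
```

drive_tool(commands="20 -0.8 -0.22 0.3 0.1; 20 -0.8 -0.22 0.3 0; 20 -0.8 -0.22 0.3 0; 20 -0.6 -0.2 0 0; 20 -0.1 -0.1 0 0; 20 0 0 0 0; 20 0 0 0 0; 20 0 0 0 0")

```text
time: 10.3
tool_pos: [0.5154, -0.3038, 0.1335]
tool_rot: [0.0, 0.753, 0.658, 0.0]
contact_force: [0.5, -0.8, -5.0]
gripper_width: 0.333
```

```bash
python3 shot.py w4
python3 - <<'E'
from h import *
mv([.5056,-.3177,.048],-7.75); print(manip.state()["contact_force"],manip.state()["gripper_width"]*85.4)
E
```

```text
10.3 [ 0.5154 -0.3038  0.1335] [ 0.5 -0.8 -5. ] 0.33252565897779185
shift units [ 0.  0. -0.] jaw yaw deg -7.7 turn None
shift units [-0.5  -0.26  2.85] jaw yaw deg -7.7 turn 0.1
[ 0.61784277  0.10909633 -5.23317879] 28.027020412531854
```

View pics/w4.png

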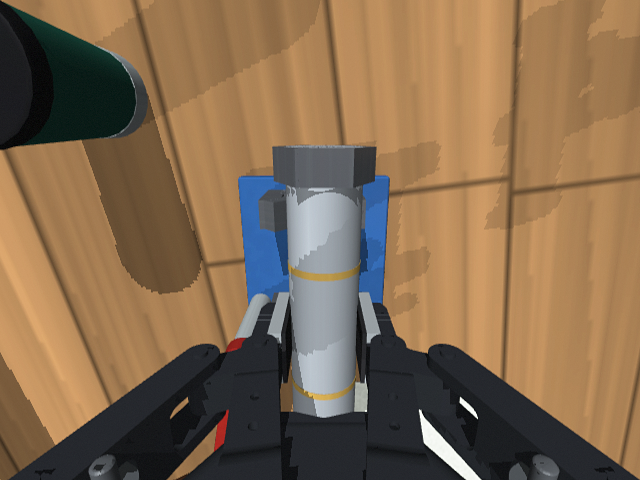

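The shaft is held level and aligned over the V-blocks: axis near column 325, collar at (325,165), brass lines at rows 276 and 395.

Run:
```python
from h import *
import pickle
p=pickle.load(open("pics/w4.pkl","rb")); np.set_printoptions(precision=4,suppress=True)
M=rot(manip.state()["tool_rot"]); t=manip.state()["tool_pos"]
for uv,z in [((325,278),.1605),((325,397),.1605),((324.5,148),.1627),((325,184),.1627)]:
    P=on(p,uv,z); print(P, "tool mm",(M.T@(P-t)*1000).round(1))
```

```text
[ 0.5201 -0.2763  0.1605] tool mm [ 27.9   1.  -27.1]
[ 0.5127 -0.3316  0.1605] tool mm [-27.9   1.1 -27.1]
[ 0.5262 -0.2292  0.1627] tool mm [ 75.4   0.8 -29.3]
[ 0.5248 -0.2409  0.1627] tool mm [ 63.7   1.  -29.3]
```

drive_tool(commands="20 -0.5 -0.28 0 0; 20 0 0 0.5 0; 20 0 0 0.6 0; 20 0 0 0.6 0; 20 0 0 0.6 0; 20 0 0 0.4 0; 20 0 0 0 0; 20 0 0 0 0")

```text
time: 11.35
tool_pos: [0.5049, -0.3183, 0.0527]
tool_rot: [0.0, 0.753, 0.658, 0.0]
contact_force: [-0.5, 0.6, -4.0]
gripper_width: 0.333
```

Run:
```python
from h import *
mv([.5056,-.3177,.048],-7.75); print(manip.state()["contact_force"],manip.state()["gripper_width"]*85.4)
```

```text
shift units [0.02 0.02 0.16] jaw yaw deg -7.7 turn 0.0
[-0.51894658  0.61293193 -3.99768896] 28.40066170221981
```

Lower the last few millimetres, release, and let it bed.

drive_tool(commands="20 0 0 0.1 0; 20 0 0 0.04 0; 20 0 0 0 0; 45 0 0 0 0; 50 0 0 0 0; 50 0 0 0 0; 50 0 0 0 0; 50 0 0 0 0")

```text
time: 12.35
tool_pos: [0.5046, -0.3181, 0.0481]
tool_rot: [0.0, 0.753, 0.658, 0.0]
contact_force: [-0.1, -0.0, 0.1]
gripper_width: 0.586
```

drive_tool(commands="50 0 0 -0.5 0; 50 0 0 -0.5 0; 50 0 0 -0.8 0; 50 0 0 -0.8 0; 50 0 0 -0.8 0; 50 0 0 -0.8 0; 50 0 0 0 0; 50 0 0 0 0")

```text
time: 13.35
tool_pos: [0.5044, -0.3178, 0.1738]
tool_rot: [-0.0, 0.753, 0.658, -0.0]
contact_force: [-0.5, 0.8, -0.2]
gripper_width: 0.587
```

```bash
python3 shot.py w5
python3 - <<'E'
from h import *
im=cv2.imread("pics/w5.png"); cv2.imwrite("pics/w5s.png",im)
import pickle
p=pickle.load(open("pics/w5.pkl","rb"));a=-1.706
for P in [(.0,.085,.115)]: pass
c=np.array([.5056,-.3177]);Rz=np.array([[np.cos(a),-np.sin(a)],[np.sin(a),np.cos(a)]])
piv=c+Rz@[.045,-.048]
for th in (1.6,1.7,1.78,1.85): 
    k=piv+Rz@[.085*np.sin(th),.085*np.cos(th)]; print(th,k,proj(p,[*k,.132]))
print("piv",piv,"shut knob",piv+Rz@[0,.085])
mv([*(piv+Rz@[.085*np.sin(1.78),.085*np.cos(1.78)]),.12])
E
```

```text
13.35 [ 0.5044 -0.3178  0.1738] [-0.5  0.8 -0.2] 0.5865709665795816
shift units [-0.01  0.01 -0.03] jaw yaw deg -7.7 turn None
1.6 [ 0.43806065 -0.43967312] [254.57910431 439.49191917]
1.7 [ 0.42975874 -0.43786535] [242.77298925 438.76826967]
1.78 [ 0.4232731  -0.43582774] [233.34698183 437.53967799]
1.85 [ 0.41774737 -0.43362449] [225.14797273 435.99321925]
piv [ 0.45197241 -0.3558193 ] shut knob [ 0.53619669 -0.36727663]
shift units [-4.27 -2.14  1.77] jaw yaw deg -7.7 turn None
```

View pics/w5s.png

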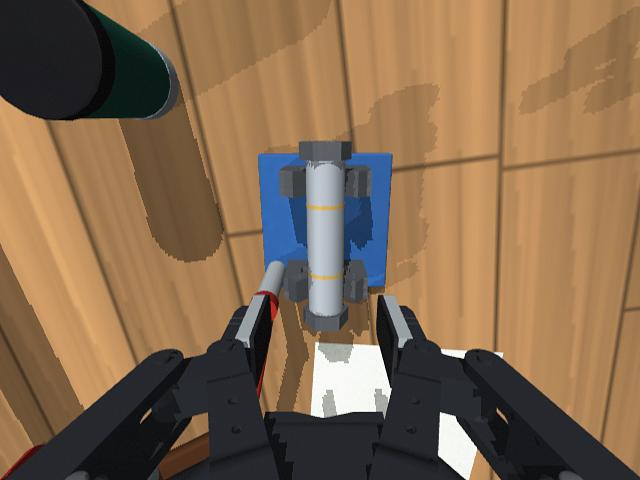

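The shaft is bedded centrally in both V's, with its brass lines at (325,208) and (325,277), and released while the keeper is open. Next is the keeper: move over the knob.

drive_tool(commands="60 -0.8 -0.42 0 0; 60 -0.8 -0.42 0 0; 60 -0.8 -0.42 0 0; 60 -0.8 -0.42 0 0; 60 -0.8 -0.42 0 0; 60 -0.2 -0.04 0 6.2; 60 0 0 0 6; 60 0 0 0 0")

```text
time: 14.4
tool_pos: [0.4235, -0.4338, 0.1724]
tool_rot: [-0.001, 0.818, 0.575, -0.0]
contact_force: [0.1, 0.0, -0.6]
gripper_width: 0.701
```

```bash
python3 shot.py w6
python3 - <<'E'
from h import *
mv([.4235,-.4355,.108],-20)
E
```

```text
14.4 [ 0.4235 -0.4338  0.1724] [ 0.1  0.  -0.6] 0.701181108013697
shift units [-0.   -0.01  0.01] jaw yaw deg -19.8 turn None
shift units [-0.06  0.02  2.16] jaw yaw deg -19.8 turn 0.2
```

View pics/w6.png

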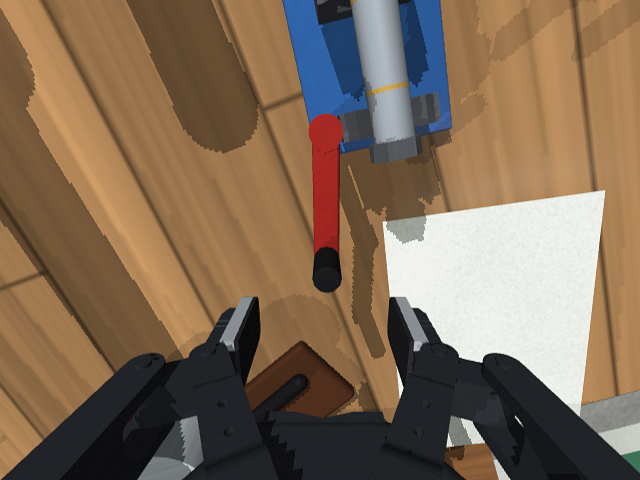

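The knob top is at (327,280) and the bar lies along the tool's x axis, so the jaw angle is right.

Run:
```python
from h import *
import pickle
p=pickle.load(open("pics/w6.pkl","rb"))
k=on(p,(327,280),.132); v=on(p,(325,131),.0915); print(k,v,np.hypot(*(k-v)[:2])); mv([k[0],k[1],.108],-20)
```

```text
[ 0.42463873 -0.43773499  0.132     ] [ 0.45245749 -0.35713769  0.0915    ] 0.08526317047185497
shift units [-0.12  0.08  2.16] jaw yaw deg -19.8 turn 0.2
```

drive_tool(commands="60 -0.12 0.08 0.5 0; 60 0 0 0.6 0; 60 0 0 0.6 0; 60 0 0 0.46 0; 25 0 0 0 -0.5; 25 0 0 0 0; 25 0 0 0 0; 25 0 0 0 0")

```text
time: 15.45
tool_pos: [0.4254, -0.4389, 0.1101]
tool_rot: [0.001, 0.816, 0.578, 0.0]
contact_force: [-0.1, -0.7, 0.6]
gripper_width: 0.296
```

drive_tool(commands="25 0.012 0.25 0 -5.1; 25 0.012 0.25 0 -5.1; 25 0.012 0.25 0 -5.1; 25 0.012 0.25 0 -5.1; 25 0.012 0.25 0 -5.1; 25 0.012 0.25 0 -5.1; 25 0.012 0.25 0 -5.1; 25 0.012 0.25 0 -5.1")

```text
time: 16.45
tool_pos: [0.4838, -0.4372, 0.1095]
tool_rot: [-0.0, 0.562, 0.827, -0.0]
contact_force: [-3.1, 0.5, 0.0]
gripper_width: 0.293
```

Run:
```python
from h import *
s=manip.state(); d=s["tool_pos"][:2]-[.4522,-.3565]; print(s["contact_force"],s["gripper_width"]*85.4,np.hypot(*d),np.degrees(np.arctan2(d[1],d[0]))); mv(s["tool_pos"])
```

```text
[-3.08434089  0.49096571  0.04087793] 25.046249310246708 0.0866890687452185 -68.65198275214406
shift units [0. 0. 0.] jaw yaw deg 21.6 turn None
```

drive_tool(commands="25 0.02 0.25 0 -5.1; 25 0.012 0.25 0 -5.1; 25 0.012 0.25 0 -5.1; 25 0.02 0.25 0 -5.1; 25 0.012 0.25 0 -5.1; 25 0.012 0.25 0 -5.1; 25 0.02 0.25 0 -5.1; 25 0.012 0.25 0 -5.1")

```text
time: 17.45
tool_pos: [0.5274, -0.3979, 0.1096]
tool_rot: [0.0, 0.239, 0.971, -0.001]
contact_force: [-0.4, -2.6, -1.0]
gripper_width: 0.3
```

drive_tool(commands="25 0.012 0.25 0 -5.1; 25 0.012 0.25 0 -5.1; 25 0.012 0.25 0 -5.1; 25 0.012 0.2 0 -5.1; 25 0 0.05 0 0; 25 0 0 0 0; 25 0 0 0 0; 25 0 0 0 0")

```text
time: 18.45
tool_pos: [0.536, -0.369, 0.1093]
tool_rot: [-0.0, 0.065, 0.998, -0.0]
contact_force: [0.1, -0.3, 1.1]
gripper_width: 0.291
```

Run:
```python
from h import *
s=manip.state(); d=s["tool_pos"][:2]-[.4522,-.3565]; print(s["contact_force"],s["gripper_width"]*85.4,np.hypot(*d),np.degrees(np.arctan2(d[1],d[0]))); mv([.5362,-.368,.11])
```

```text
[ 0.06213959 -0.29056844  1.11496135] 24.858301911391457 0.08470052524536142 -8.458779562746944
shift units [-0.    0.03 -0.02] jaw yaw deg 82.6 turn None
```

drive_tool(commands="25 0 0.05 0 0; 25 0 0.05 0 0; 25 0 0.03 0 0; 25 0 0 0 0; 25 0 0 0 0; 25 0 0 0 0; 25 0 0 0 0; 25 0 0 0 0")

```text
time: 19.45
tool_pos: [0.5367, -0.3651, 0.1094]
tool_rot: [0.0, 0.065, 0.998, -0.0]
contact_force: [1.9, -3.3, 0.1]
gripper_width: 0.293
```

```bash
python3 shot.py w7
python3 - <<'E'
from h import *
im=cv2.imread("pics/w7.png"); cv2.imwrite("pics/w7c.png",cv2.resize(im[100:400,160:480],None,fx=2,fy=2))
E
```

```text
19.45 [ 0.5367 -0.3651  0.1094] [ 1.9 -3.3  0.1] 0.2925194622947897
shift units [ 0.  0. -0.] jaw yaw deg 82.6 turn None
```

View pics/w7c.png

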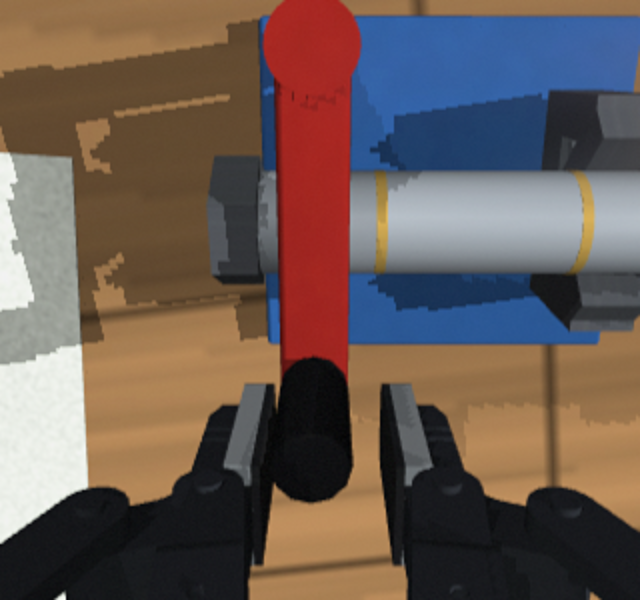

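The bar is square across the shaft with the collar clear, and the left pad presses the knob at 3.8 N at the stop. I release, lift and fly to the flange and base.

drive_tool(commands="60 0 0 0 0; 60 0 0 0 0; 60 0 0 0 0; 60 0 0 -0.9 0; 60 0 0 -0.9 0; 60 0 0 -0.9 0; 60 0.15 0.7 -0.9 0; 60 0.15 1 -0.9 0")

```text
time: 20.5
tool_pos: [0.5338, -0.3129, 0.2449]
tool_rot: [-0.0, 0.065, 0.998, 0.0]
contact_force: [-0.3, -0.7, 0.8]
gripper_width: 0.7
```

drive_tool(commands="60 0.1 1 0 -0.9; 60 0.1 1 0 -0.9; 60 0.1 1 0 -0.9; 60 0.1 1 0 -0.9; 60 0.1 1 0 -0.9; 60 0.1 1 0 -0.9; 60 0.1 1 0 -0.9; 60 0.1 1 0 -0.9")

```text
time: 21.5
tool_pos: [0.5277, -0.0711, 0.2441]
tool_rot: [-0.0, 0.002, 1.0, 0.0]
contact_force: [-0.1, 0.2, -0.3]
gripper_width: 0.701
```

drive_tool(commands="75 0.1 1 0 0; 75 0.1 1 0 0; 75 0.1 0.4 0 0; 75 0 0 0 0; 75 0 0 0 0; 75 0 0 0 0; 75 0 0 0 0; 75 0 0 0 0")

```text
time: 22.5
tool_pos: [0.5194, -0.0005, 0.2442]
tool_rot: [-0.0, 0.002, 1.0, -0.0]
contact_force: [0.3, 0.1, -0.7]
gripper_width: 0.878
```

```bash
python3 shot.py w8
```

```text
22.5 [ 5.194e-01 -5.000e-04  2.442e-01] [ 0.3  0.1 -0.7] 0.8784195098533337
shift units [-0. -0. -0.] jaw yaw deg 89.8 turn None
```

View pics/w8.png

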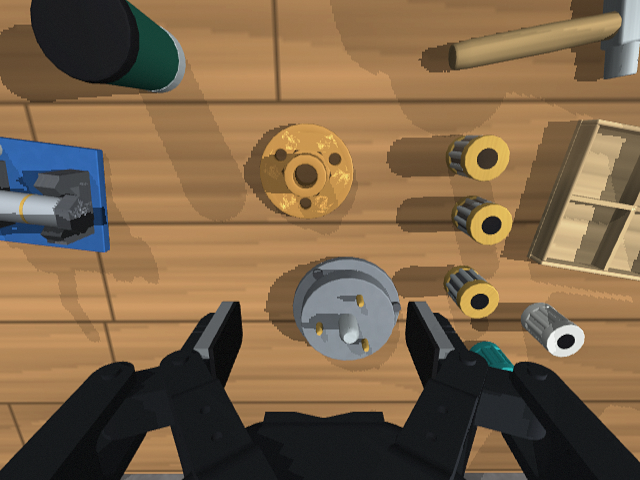

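The flange holes are near (281,155), (334,158) and (305,203), with the bore at (306,175). Stud tips are near (360,299), (319,330) and (365,349), with the hub at (348,333). I refine these by model fits.

Run:
```python
from h import *
import pickle
im=cv2.imread("pics/w8.png")
a=cv2.resize(im[115:225,252:362],None,fx=3.6,fy=3.6,interpolation=2); b=cv2.resize(im[255:365,288:398],None,fx=3.6,fy=3.6,interpolation=2)
cv2.imwrite("pics/w8c.png",np.hstack([a,b]))
p=pickle.load(open("pics/w8.pkl","rb")); np.set_printoptions(precision=4,suppress=True)
hsv=cv2.cvtColor(im,cv2.COLOR_BGR2HSV)
f=im[115:225,252:362]; g=cv2.cvtColor(f,cv2.COLOR_BGR2GRAY)
n,l,st,c=cv2.connectedComponentsWithStats((g<70).astype(np.uint8))
for i in range(1,n):
    if st[i,4]>15: print("dark",c[i]+[252,115],st[i])
h=hsv[255:365,288:398]; m=((h[...,0]>12)&(h[...,0]<32)&(h[...,1]>110)).astype(np.uint8)
n,l,st,c=cv2.connectedComponentsWithStats(m)
for i in range(1,n):
    if st[i,4]>6: print("brass",c[i]+[288,255],st[i])
```

```text
dark [279.939  154.3293] [22 35 12 11 82]
dark [333.8837 160.186 ] [77 40 12 10 43]
dark [305.819  176.0857] [ 43  50  22  22 315]
dark [305.1628 203.1512] [48 84 11 10 86]
dark [279.3158 210.8947] [24 92  9  7 19]
brass [334.1468 314.2968] [   0    0  110  110 3366]
brass [359.6232 300.3333] [68 40  8 12 69]
brass [318.6571 328.1571] [28 67  7 13 70]
brass [364.8857 344.5429] [74 84  7 13 70]
```

View pics/w8c.png

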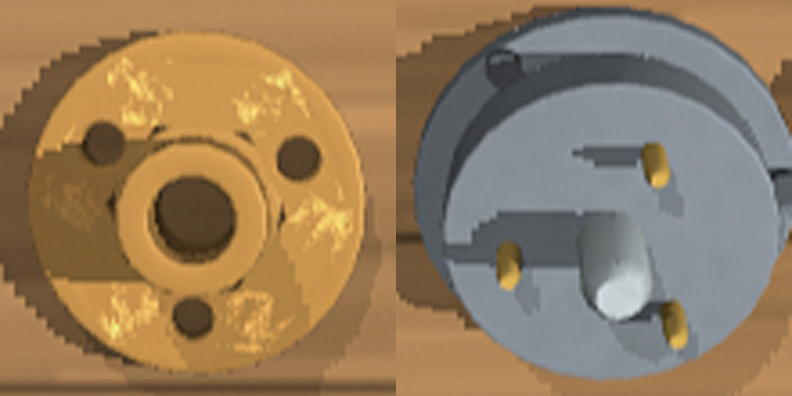

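Run:
```python
from h import *
import pickle
from scipy.optimize import least_squares
p=pickle.load(open("pics/w8.pkl","rb")); np.set_printoptions(precision=4,suppress=True)
def pts(q,z,ks=range(3)): return [[q[0]+.034*np.cos(q[2]+k*2.0944),q[1]+.034*np.sin(q[2]+k*2.0944),z] for k in ks]
F=[(280.9,154.6),(334.6,159),(305.2,203.1)]; S=[(318.7,328.2),(359.6,300.3),(364.9,344.5)]
def fit(obs,z,extra,q0):
    def res(q):
        P=np.array([proj(p,X) for X in pts(q,z)])
        r=[min(P-o,key=lambda d:np.hypot(*d)) for o in obs]
        r+= [proj(p,[q[0],q[1],zz])-np.array(o) for o,zz in extra]; return np.ravel(r)
    best=min((least_squares(res,[*q0,a]) for a in np.arange(0,2.09,.3)),key=lambda r:r.cost)
    print(best.x,np.degrees(best.x[2])%120,best.fun.round(1)); 
for o in F: print("f",on(p,o,.014)[:2])
for o in S: print("s",on(p,o,.049)[:2])
print("boss",on(p,(305.5,174.2),.044),"hub",on(p,(351.6,337.8),.074))
fit(F,.014,[((305.5,174.2),.044)],[.48,-.018]); fit(S,.049,[],[.648,.026])
fit(S,.049,[((351.6,337.8),.074)],[.648,.026])
mv([.48,-.018,.03],90)
```

```text
f [ 0.4608 -0.0463]
f [0.4657 0.012 ]
f [ 0.5142 -0.0211]
s [ 0.6548 -0.0066]
s [0.6188 0.04  ]
s [0.6773 0.048 ]
boss [ 0.4785 -0.0185  0.044 ] hub [0.6511 0.0296 0.074 ]
[ 0.4798 -0.0185  2.0136] 115.37334232562598 [-0.2 -0.4  0.3 -0.5 -0.1 -0.5  0.   1.2]
[0.6503 0.0271 2.7525] 37.70404474757186 [ 0.   0.   0.   0.  -0.  -0.1]
[0.6505 0.0278 0.6584] 37.7224938574137 [ 0.6  0.2  0.6  0.2  0.5  0.1 -1.6 -0.5]
shift units [ 1.31 -0.59  7.14] jaw yaw deg 89.8 turn -0.2
```

Fits agree within about 0.5 px: flange at (0.4798, -0.0185) with yaw 115.4°, base at (0.6503, 0.0273) with yaw 37.7°. The flange needs a turn of +42.3° anticlockwise. I descend to the boss.

drive_tool(commands="75 0.3 -0.15 0.8 -0.2; 75 0.3 -0.15 0.8 0; 75 0.3 -0.15 0.8 0; 75 0.3 -0.15 0.8 0; 75 0.12 0 0.8 0; 75 0 0 0.8 0; 75 0 0 0.3 0; 75 0 0 0 0")

```text
time: 23.55
tool_pos: [0.4795, -0.0181, 0.0909]
tool_rot: [-0.0, 0.0, 1.0, 0.0]
contact_force: [0.0, 0.5, 0.4]
gripper_width: 0.877
```

Run:
```python
from h import *
mv([.4797,-.0185,.019],90)
```

```text
shift units [-0.01 -0.01  2.4 ] jaw yaw deg 90.0 turn -0.0
```

drive_tool(commands="75 0 -0.01 0.5 0; 75 0 0 0.6 0; 75 0 0 0.6 0; 75 0 0 0.5 0; 75 0 0 0.2 0; 75 0 0 0 0; 75 0 0 0 0; 75 0 0 0 0")

```text
time: 24.55
tool_pos: [0.4804, -0.0186, 0.02]
tool_rot: [0.001, 0.0, 1.0, -0.0]
contact_force: [-0.3, -0.0, -0.2]
gripper_width: 0.88
```

drive_tool(commands="35 0 0 0 0; 35 0 0 0 0; 35 0 0 0 0; 35 0 0 0 0; 35 0 0 0 0; 35 0 0 0 0; 35 0 0 -0.3 0; 35 0 0 -0.6 0")

```text
time: 25.55
tool_pos: [0.4774, -0.0178, 0.0446]
tool_rot: [-0.003, 0.0, 1.0, 0.001]
contact_force: [1.1, 0.3, -6.0]
gripper_width: 0.482
```

drive_tool(commands="35 0 0 -0.8 0; 35 0 0 -0.8 0; 35 0 0 -0.8 0; 35 0 0 -0.3 0; 35 0 0 0 0; 35 0 0 0 0; 35 0 0 0 0; 35 0 0 0 0")

```text
time: 26.55
tool_pos: [0.4793, -0.0184, 0.1264]
tool_rot: [-0.001, 0.0, 1.0, 0.0]
contact_force: [0.5, 0.2, -6.2]
gripper_width: 0.486
```

```bash
python3 shot.py w9
python3 - <<'E'
from h import *
im=cv2.imread("pics/w9.png"); cv2.imwrite("pics/w9c.png",cv2.resize(im[150:480,180:470],None,fx=1.8,fy=1.8,interpolation=2))
mv([.6503,.0275,.125],132.3)
E
```

```text
26.55 [ 0.4793 -0.0184  0.1264] [ 0.5  0.2 -6.2] 0.4858666387390075
shift units [0.   0.   0.01] jaw yaw deg 90.0 turn None
shift units [-5.7   1.53  0.05] jaw yaw deg 90.0 turn -42.3
```

View pics/w9c.png

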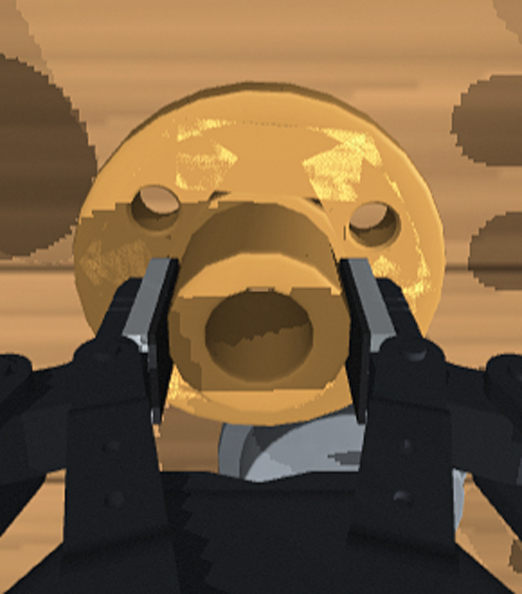

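Run:
```python
from h import *
import pickle
p=pickle.load(open("pics/w9.pkl","rb"))
s=manip.state();M=rot(s["tool_rot"]); t=s["tool_pos"]; np.set_printoptions(precision=4,suppress=True)
a=on(p,(266.3,265),.1204);b=on(p,(388.1,274.5),.1204);c=on(p,(324,337.3),.1504)
for X in(a,b,c): print(X,(M.T@(X-t)*1000).round(1))
d=b-a; th=np.degrees(np.arctan2(d[1],d[0])); print("chord",np.hypot(*d[:2]),th)
# chord dir a->b where a at phi+120k: centre = mid - perpendicular*17mm toward +x
m=(a+b)/2; n=np.array([d[1],-d[0]])/np.hypot(*d[:2]); print("centre",m[:2]+n*.017, "tool", M.T@np.r_[m[:2]+n*.017-t[:2],0]*1000,"yaw of third hole",np.degrees(np.arctan2(n[1],n[0])))
```

```text
[ 0.4598 -0.0459  0.1204] [ 19.7 -27.5   6.2]
[0.4648 0.0129 0.1204] [14.6 31.3  6.2]
[ 0.4799 -0.0183  0.1504] [ -0.5   0.1 -23.8]
chord 0.059043293325061454 85.12403686753197
centre [ 0.4792 -0.0179] tool [0.2155 0.4576 0.0003] yaw of third hole -4.875963132468033
```

drive_tool(commands="35 -0.95 0.25 0 0; 35 -0.95 0.26 0 0; 35 -0.95 0.25 0 0; 35 -0.95 0.26 0 0; 35 -0.95 0.25 0 0; 35 -0.95 0.26 0 0; 35 0 0 0 -10.6; 35 0 0 0 -10.6")

```text
time: 27.6
tool_pos: [0.6509, 0.0276, 0.1263]
tool_rot: [-0.001, -0.187, 0.982, 0.0]
contact_force: [-1.0, -0.4, -6.1]
gripper_width: 0.484
```

drive_tool(commands="35 0 0 0 -10.6; 35 0 0 0 -10.6; 35 0 0 0 -0.2; 35 0 0 0 0; 35 0 0 0 0; 35 0 0 0 0; 35 0 0 0 0; 35 0 0 0 0")

```text
time: 28.6
tool_pos: [0.6508, 0.0274, 0.1272]
tool_rot: [0.0, -0.363, 0.932, -0.0]
contact_force: [-0.6, -0.4, -5.9]
gripper_width: 0.487
```

```bash
python3 shot.py w10
python3 - <<'E'
from h import *
im=cv2.imread("pics/w10.png"); cv2.imwrite("pics/w10c.png",cv2.resize(im[150:480,160:490],None,fx=1.8,fy=1.8,interpolation=2))
mv([.6503,.0275,.098],132.6)
E
```

```text
28.6 [0.6508 0.0274 0.1272] [-0.6 -0.4 -5.9] 0.4872241134286884
shift units [-0. -0. -0.] jaw yaw deg 132.6 turn None
shift units [0.01 0.01 0.97] jaw yaw deg 132.6 turn -0.0
```

drive_tool(commands="35 0.015 0.01 0.3 0; 35 0 0 0.3 0; 35 0 0 0.3 0; 35 0 0 0.3 0; 35 0 0 0.2 0; 35 0 0 0.1 0; 35 0 0 0 0; 35 0 0 0 0")

```text
time: 29.65
tool_pos: [0.6506, 0.0273, 0.0828]
tool_rot: [0.0, -0.363, 0.932, -0.0]
contact_force: [0.3, -0.6, -5.9]
gripper_width: 0.484
```

Run:
```python
from h import *
mv([.6503,.0275,.060],132.6); s=manip.state(); print(s["contact_force"],s["ft_torque"],s["gripper_width"])
```

```text
shift units [0.   0.01 0.76] jaw yaw deg 132.6 turn -0.0
[ 0.33460025 -0.58196406 -5.91516002] [0.0295808  0.00242144 0.00238139] 0.48392637133444977
```

Hub engaged with no contact force. Continue down past the stud tips slowly.

drive_tool(commands="35 0 0 0.1 0; 35 0 0 0.1 0; 35 0 0 0.1 0; 35 0 0 0.1 0; 35 0 0 0.1 0; 35 0 0 0 0; 35 0 0 0 0; 35 0 0 0 0")

```text
time: 30.65
tool_pos: [0.6504, 0.0273, 0.0675]
tool_rot: [0.0, -0.363, 0.932, -0.0]
contact_force: [-0.3, 0.4, -6.7]
gripper_width: 0.484
```

Run:
```python
from h import *
mv([.6503,.0275,.060],132.6); s=manip.state(); print(s["contact_force"],s["ft_torque"],s["gripper_width"])
```

```text
shift units [-0.    0.01  0.25] jaw yaw deg 132.6 turn -0.0
[-0.3173672   0.39390572 -6.70494796] [-0.00225206  0.01403042 -0.0315536 ] 0.48396614653180964
```

drive_tool(commands="35 0 0 0.1 0; 35 0 0 0.1 0; 35 0 0 0.04 0; 35 0 0 0 0; 35 0 0 0 0; 60 0 0 0 0; 70 0 0 0 0; 75 0 0 0 0")

```text
time: 31.65
tool_pos: [0.651, 0.0273, 0.061]
tool_rot: [0.001, -0.363, 0.932, -0.0]
contact_force: [-0.1, 0.1, -0.7]
gripper_width: 0.876
```

drive_tool(commands="75 0 0 -0.3 0; 75 0 0 -0.8 0; 75 0 0 -0.8 0; 75 0 0 -0.8 8; 75 0 0 -0.8 8; 75 0 0 -0.8 8; 75 0 0 -0.8 8; 75 0 0 -0.8 8")

```text
time: 32.65
tool_pos: [0.6503, 0.0273, 0.2388]
tool_rot: [0.001, -0.02, 1.0, -0.0]
contact_force: [-0.4, -0.0, 0.5]
gripper_width: 0.877
```

```bash
python3 shot.py w11
python3 - <<'E'
from h import *
mv([.53,.22,.28],90)
E
```

```text
32.65 [0.6503 0.0273 0.2388] [-0.4 -0.   0.5] 0.8769916557400321
shift units [0.06 0.01 0.15] jaw yaw deg 92.2 turn None
shift units [ 3.81  6.57 -1.26] jaw yaw deg 92.2 turn 2.2
```

The flange went down to TCP 0.061 as calculated, with only its weight on the wrist. Next are the bearings, with positions re-detected automatically in this frame.

```bash
cat > det.py <<'E'
import sys; from h import *
import pickle
n=sys.argv[1]; p=pickle.load(open(f"pics/{n}.pkl","rb")); im=cv2.imread(f"pics/{n}.png")
h=cv2.cvtColor(im,cv2.COLOR_BGR2HSV)
dark=(h[...,2]<45).astype(np.uint8); yel=((h[...,0]>15)&(h[...,0]<32)&(h[...,1]>120)&(h[...,2]>120)).astype(np.uint8)
k,l,st,c=cv2.connectedComponentsWithStats(dark)
for i in range(1,k):
    if 60<st[i,4]<900 and .6<st[i,2]/st[i,3]<1.6:
        x,y,w,hh=st[i,:4]; X=on(p,c[i],.055)
        m=np.zeros_like(dark); m[l==i]=1; ring=cv2.dilate(m,np.ones((9,9)))-cv2.dilate(m,np.ones((3,3)))
        print("hole",c[i].round(1),st[i,4],X.round(4),"ring yellow",yel[ring>0].mean().round(2))
E
python3 det.py w11; python3 det.py w8
```

```text
hole [488.4   7.5] 353 [0.4649 0.1583 0.055 ] ring yellow 1.0
hole [452.7  20.2] 64 [0.4752 0.1299 0.055 ] ring yellow 0.04
hole [457.7  33.3] 77 [0.4846 0.1357 0.055 ] ring yellow 0.0
hole [ 5.3 73.4] 96 [ 0.5315 -0.2588  0.055 ] ring yellow 0.0
hole [490.1  91.2] 327 [0.5285 0.1723 0.055 ] ring yellow 0.98
hole [467.4 216.3] 240 [0.6438 0.172  0.055 ] ring yellow 0.99
hole [566.9 244.5] 241 [0.6695 0.28   0.055 ] ring yellow 0.0
hole [495.8 293.1] 211 [0.7276 0.2177 0.055 ] ring yellow 0.0
hole [491.1 225. ] 252 [0.5298 0.1723 0.055 ] ring yellow 1.0
hole [479.1 301.2] 201 [0.6174 0.1722 0.055 ] ring yellow 1.0
hole [565.5 341.1] 172 [0.6696 0.2799 0.055 ] ring yellow 0.0
```

Bearing 2 was knocked from x=0.617 to x=0.644. Detection puts the bearings at (0.465,0.158), (0.529,0.172) and (0.644,0.172). I fetch bearing 2 first.

drive_tool(commands="75 0 0.8 0 2.2; 75 0.05 0.8 0 0; 75 0.05 0.8 0.5 0; 75 0.05 0.8 0.8 0; 75 0 0.8 0.8 0; 75 0 0.8 0.8 0; 75 0 0 0.8 0; 75 0 0 0.4 0")

```text
time: 33.7
tool_pos: [0.6423, 0.1722, 0.1108]
tool_rot: [-0.002, -0.004, 1.0, -0.0]
contact_force: [-0.4, -0.2, 0.2]
gripper_width: 0.877
```

```bash
python3 shot.py w12; python3 det.py w12
python3 - <<'E'
from h import *
mv([.644,.172,.028],90)
E
```

```text
33.7 [0.6423 0.1722 0.1108] [-0.4 -0.2  0.2] 0.8767777647287879
shift units [-0.01  0.02 -0.03] jaw yaw deg 90.4 turn None
hole [322.6 265.7] 660 [0.643  0.1716 0.055 ] ring yellow 1.0
hole [484.3 303.7] 587 [0.6694 0.2796 0.055 ] ring yellow 0.0
hole [385.4 375.6] 468 [0.7277 0.2174 0.055 ] ring yellow 0.0
shift units [-0.09  0.01  2.73] jaw yaw deg 90.4 turn 0.4
```

drive_tool(commands="75 -0.03 0 0.6 0; 75 0 0 0.6 0; 75 0 0 0.6 0; 75 0 0 0.5 0; 75 0 0 0.33 0; 75 0 0 0.1 0; 75 0 0 0 0; 35 0 0 0 0")

```text
time: 34.75
tool_pos: [0.6454, 0.1714, 0.033]
tool_rot: [0.001, -0.003, 1.0, 0.0]
contact_force: [1.5, -0.1, -0.5]
gripper_width: 0.683
```

drive_tool(commands="35 0 0 0 0; 35 0 0 0 0; 35 0 0 0 0; 35 0 0 0 0; 35 0 0 0 0; 35 0 0 -0.4 0; 35 0 0 -0.8 0; 35 0 0 -0.8 0")

```text
time: 35.75
tool_pos: [0.6434, 0.1709, 0.0913]
tool_rot: [-0.002, -0.003, 1.0, -0.0]
contact_force: [-0.6, 0.2, -2.5]
gripper_width: 0.497
```

Run:
```python
from h import *
mv([.563,.375,.12],90); mv([.563,.375,.033],90)
```

```text
shift units [ 2.64  6.82 -0.95] jaw yaw deg 90.4 turn 0.4
shift units [2.63 6.82 1.95] jaw yaw deg 90.4 turn 0.4
```

drive_tool(commands="35 0.38 0.5 -0.5 0; 35 0.38 0.9 -0.3 0; 35 0.38 0.9 0 0; 35 0.38 0.9 0 0; 35 0.38 0.9 0 0; 35 0.38 0.9 0 0; 35 0.35 0.9 0 0; 35 0 0.9 0 0")

```text
time: 36.75
tool_pos: [0.5623, 0.3761, 0.1151]
tool_rot: [-0.001, -0.004, 1.0, -0.0]
contact_force: [0.5, -0.1, -2.3]
gripper_width: 0.492
```

drive_tool(commands="35 0 0.02 0 0; 35 0 0 0.5 0; 35 0 0 0.6 0; 35 0 0 0.6 0; 35 0 0 0 0; 35 0 0 0 0; 35 0 0 0 0; 35 0 0 0 0")

```text
time: 37.75
tool_pos: [0.565, 0.3756, 0.0661]
tool_rot: [0.001, -0.003, 1.0, 0.0]
contact_force: [0.1, 0.4, -2.2]
gripper_width: 0.488
```

```bash
python3 shot.py w13
python3 - <<'E'
from h import *
im=cv2.imread("pics/w13.png")
import pickle
p=pickle.load(open("pics/w13.pkl","rb"))
# project assumed crate top corners
c=np.array([.518,.343]);a=np.radians(-9.1);Rz=np.array([[np.cos(a),-np.sin(a)],[np.sin(a),np.cos(a)]])
P=[tuple(proj(p,[*(c+Rz@np.array(q)*.0805),.028]).astype(int)) for q in((1,1),(1,-1),(-1,-1),(-1,1))]
for i in range(4): cv2.line(im,P[i],P[(i+1)%4],(0,0,255),1)
cv2.imwrite("pics/w13c.png",im); mv([.563,.375,.036],90)
E
```

```text
37.75 [0.565  0.3756 0.0661] [ 0.1  0.4 -2.2] 0.48840366137094704
shift units [-0.01  0.   -0.01] jaw yaw deg 90.4 turn None
shift units [ 0.06 -0.02  1.  ] jaw yaw deg 90.4 turn 0.4
```

View pics/w13c.png

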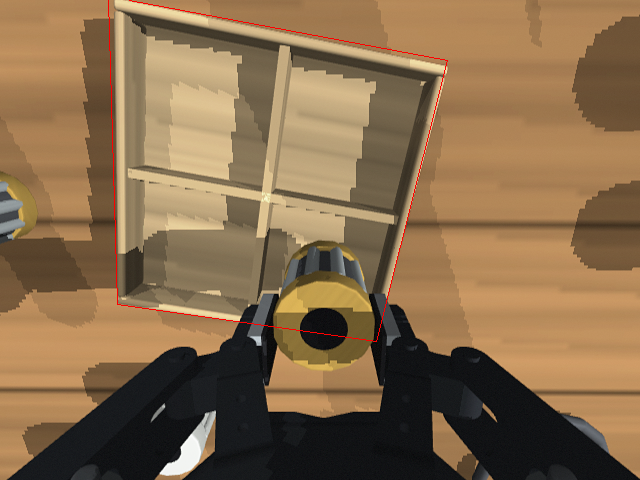

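The model outline matches the crate and the bearing is held upright over its cell. Lower and release.

drive_tool(commands="35 0.03 0 0.3 0; 35 0.02 0 0.3 0; 35 0 0 0.2 0; 35 0 0 0.13 0; 35 0 0 0.05 0; 35 0 0 0 0; 35 0 0 0 0; 35 0 0 0 0")

```text
time: 38.8
tool_pos: [0.5626, 0.3751, 0.0384]
tool_rot: [-0.001, -0.004, 1.0, -0.001]
contact_force: [-8.0, -4.3, 11.3]
gripper_width: 0.495
```

Run:
```python
from h import *
mv([.563,.375,.036],90);print(manip.state()["contact_force"])
```

```text
shift units [-0.01 -0.    0.08] jaw yaw deg 90.4 turn 0.4
[-7.95003611 -4.26509304 11.29938304]
```

drive_tool(commands="58 0 0 -0.03 0; 58 0 0 0 0; 58 0 0 0 0; 58 0 0 -0.5 0; 58 0 0 -0.8 0; 58 0 0 -0.8 0; 75 0 0 -0.8 0; 75 0.2 -0.9 0 0")

```text
time: 39.8
tool_pos: [0.5593, 0.3501, 0.1284]
tool_rot: [0.003, -0.004, 1.0, 0.002]
contact_force: [0.8, -0.4, -0.4]
gripper_width: 0.883
```

drive_tool(commands="75 0.2 -0.9 0 0; 75 0.2 -0.9 0 0; 75 0.2 -0.9 0 0; 75 0.2 -0.9 0 0; 75 0.12 -0.9 0 0.4; 75 0 -0.9 0 0; 75 0 -0.45 0 0; 75 0 0 0 0")

```text
time: 40.8
tool_pos: [0.5308, 0.1723, 0.1243]
tool_rot: [0.0, 0.001, 1.0, 0.0]
contact_force: [0.7, -0.8, 0.2]
gripper_width: 0.878
```

```bash
python3 shot.py w14; python3 det.py w14
python3 - <<'E'
from h import *
mv([.529,.172,.028],90)
E
```

```text
40.8 [0.5308 0.1723 0.1243] [ 0.7 -0.8  0.2] 0.8775191969132058
shift units [-0.   -0.02 -0.01] jaw yaw deg 90.0 turn None
hole [299.7 153.4] 787 [0.4628 0.1578 0.055 ] ring yellow 1.0
hole [322.9 255.3] 593 [0.5297 0.1719 0.055 ] ring yellow 1.0
hole [565.6 275.4] 201 [0.5449 0.34   0.055 ] ring yellow 0.01
hole [561.3 289.1] 114 [0.5553 0.3393 0.055 ] ring yellow 0.01
hole [617.4 299.6] 558 [0.5636 0.381  0.055 ] ring yellow 1.0
shift units [ 0.06 -0.03  3.2 ] jaw yaw deg 90.0 turn -0.0
```

drive_tool(commands="75 0.04 -0.02 0.6 0; 75 0 0 0.7 0; 75 0 0 0.7 0; 75 0 0 0.6 0; 75 0 0 0.4 0; 75 0 0 0.2 0; 75 0 0 0 0; 75 0 0 0 0")

```text
time: 41.85
tool_pos: [0.5299, 0.1721, 0.0284]
tool_rot: [0.001, 0.0, 1.0, 0.0]
contact_force: [-0.5, 0.2, 0.4]
gripper_width: 0.877
```

drive_tool(commands="35 0 0 0 0; 35 0 0 0 0; 35 0 0 0 0; 35 0 0 0 0; 35 0 0 0 0; 35 0 0 -0.4 0; 35 0 0 -0.8 0; 35 0 0 -0.8 0")

```text
time: 42.85
tool_pos: [0.5279, 0.1719, 0.0872]
tool_rot: [-0.001, 0.0, 1.0, -0.0]
contact_force: [-0.6, 0.9, -2.7]
gripper_width: 0.497
```

Run:
```python
from h import *
mv([.5503,.2983,.12],90); mv([.5503,.2983,.036],90)
```

```text
shift units [-0.74  4.21 -1.1 ] jaw yaw deg 90.0 turn -0.0
shift units [-0.75  4.22  1.7 ] jaw yaw deg 90.0 turn -0.0
```

drive_tool(commands="35 0 0 -0.6 0; 35 -0.15 0.8 -0.2 0; 35 -0.15 0.9 0 0; 35 -0.15 0.9 0 0; 35 -0.15 0.9 0 0; 35 -0.15 0.72 0 0; 35 0 0 0 0; 35 0 0 0 0")

```text
time: 43.85
tool_pos: [0.5515, 0.2981, 0.1112]
tool_rot: [-0.0, 0.0, 1.0, -0.0]
contact_force: [-0.4, -0.3, -2.7]
gripper_width: 0.494
```

drive_tool(commands="35 0 0 0.5 0; 35 0 0 0.6 0; 35 0 0 0.6 0; 35 0 0 0.4 0; 35 0 0 0.2 0; 35 0 0 0 0; 35 0 0 0 0; 35 0 0 0 0")

```text
time: 44.85
tool_pos: [0.5523, 0.2989, 0.0435]
tool_rot: [0.001, 0.0, 1.0, 0.0]
contact_force: [0.1, 0.8, -3.4]
gripper_width: 0.494
```

Run:
```python
from h import *
mv([.5503,.2983,.034],90);print(manip.state()["contact_force"])
```

```text
shift units [ 0.07 -0.02  0.32] jaw yaw deg 90.0 turn -0.0
[ 0.0775326   0.77918634 -3.35900661]
```

Lower 0.29 units, release, lift, and go to bearing 0 at (0.463, 0.158).

drive_tool(commands="35 0.04 -0.02 0.1 0; 35 0 0 0.1 0; 35 0 0 0.08 0; 35 0 0 0 0; 35 0 0 0 0; 56 0 0 0 0; 56 0 0 0 0; 56 0 0 0 0")

```text
time: 45.85
tool_pos: [0.5509, 0.2981, 0.0347]
tool_rot: [0.0, 0.0, 1.0, 0.0]
contact_force: [0.7, -0.5, -0.1]
gripper_width: 0.66
```

drive_tool(commands="56 0 0 -0.5 0; 56 0 0 -0.8 0; 56 0 0 -0.9 0; 75 0.4 -0.5 -0.8 0; 75 0.6 -0.9 0 0; 75 0.6 -0.9 0 0; 75 0.6 -0.9 0 0; 75 0.6 -0.9 0 0")

```text
time: 46.85
tool_pos: [0.4664, 0.1743, 0.1256]
tool_rot: [0.001, -0.0, 1.0, 0.0]
contact_force: [0.3, 0.5, 0.6]
gripper_width: 0.879
```

```bash
python3 shot.py w15; python3 det.py w15
python3 - <<'E'
from h import *
mv([.463,.158,.028],90)
E
```

```text
46.85 [0.4664 0.1743 0.1256] [0.3 0.5 0.6] 0.8791884892249533
shift units [-0.07  0.07 -0.03] jaw yaw deg 89.9 turn None
hole [299.1 251.5] 590 [0.463  0.1578 0.055 ] ring yellow 1.0
hole [570.3 332.7] 85 [0.5269 0.357  0.055 ] ring yellow 0.06
hole [555.5 336.8] 180 [0.5304 0.3468 0.055 ] ring yellow 0.0
hole [544.7 346.8] 145 [0.5392 0.3406 0.055 ] ring yellow 0.05
hole [589.5 375.5] 427 [0.5654 0.3808 0.055 ] ring yellow 1.0
shift units [ 0.04 -0.47  3.23] jaw yaw deg 89.9 turn -0.1
```

drive_tool(commands="75 0.03 -0.35 0.2 0; 75 0 -0.11 0.5 0; 75 0 0 0.7 0; 75 0 0 0.7 0; 75 0 0 0.6 0; 75 0 0 0.35 0; 75 0 0 0.15 0; 75 0 0 0 0")

```text
time: 47.9
tool_pos: [0.4658, 0.1613, 0.0283]
tool_rot: [0.0, 0.0, 1.0, 0.0]
contact_force: [-0.2, -0.5, -0.1]
gripper_width: 0.882
```

drive_tool(commands="75 0 0 0 0; 35 0 0 0 0; 35 0 0 0 0; 35 0 0 0 0; 35 0 0 0 0; 35 0 0 0 0; 35 0 0 -0.6 0; 35 0 0 -0.8 0")

```text
time: 48.9
tool_pos: [0.4641, 0.1611, 0.0697]
tool_rot: [-0.002, 0.0, 1.0, -0.0]
contact_force: [0.1, -0.1, -1.6]
gripper_width: 0.497
```

drive_tool(commands="35 0 0 -0.8 0; 35 0 0 -0.6 0; 35 0 0.8 0 0; 35 0 0.9 0 0; 35 0 0.9 0 0; 35 0 0.9 0 0; 35 0 0 0 0; 35 0 0 0 0")

```text
time: 49.9
tool_pos: [0.4652, 0.2658, 0.1119]
tool_rot: [-0.0, -0.0, 1.0, -0.0]
contact_force: [0.5, -0.7, -2.9]
gripper_width: 0.501
```

Run:
```python
from h import *
mv([.4733,.3107,.034],90);print(manip.state()["contact_force"])
```

```text
shift units [-0.27  1.5   2.6 ] jaw yaw deg 90.0 turn 0.0
[ 0.52579555 -0.68406768 -2.92412321]
```

drive_tool(commands="35 -0.15 0.8 0 0; 35 -0.12 0.7 0 0; 35 0 0 0.4 0; 35 0 0 0.6 0; 35 0 0 0.6 0; 35 0 0 0.5 0; 35 0 0 0.2 0; 35 0 0 0 0")

```text
time: 50.9
tool_pos: [0.4735, 0.311, 0.0426]
tool_rot: [-0.0, 0.0, 1.0, -0.0]
contact_force: [-1.1, 0.1, -2.6]
gripper_width: 0.499
```

Run:
```python
from h import *
mv([.4733,.3107,.034],90);print(manip.state()["contact_force"])
```

```text
shift units [ 0.   -0.01  0.29] jaw yaw deg 90.0 turn -0.0
[-1.07660458  0.09508932 -2.55203176]
```

drive_tool(commands="35 0 0 0.1 0; 35 0 0 0.1 0; 35 0 0 0.06 0; 35 0 0 0 0; 35 0 0 0 0; 56 0 0 0 0; 56 0 0 0 0; 56 0 0 0 0")

```text
time: 51.9
tool_pos: [0.4741, 0.3114, 0.0359]
tool_rot: [0.0, 0.0, 1.0, 0.0]
contact_force: [-0.1, 0.0, 0.3]
gripper_width: 0.651
```

drive_tool(commands="56 0 0 -0.5 0; 56 0 0 -0.8 0; 56 0 0 -0.9 0; 56 0 0 -0.9 0; 75 -0.2 -0.6 -0.9 0; 75 -0.2 -0.9 -0.9 0; 75 -0.2 -0.9 -0.9 0; 75 -0.2 -0.9 -0.9 0")

```text
time: 52.9
tool_pos: [0.4979, 0.2114, 0.2387]
tool_rot: [0.001, -0.0, 1.0, 0.0]
contact_force: [0.5, -0.5, 0.0]
gripper_width: 0.878
```

drive_tool(commands="75 -0.2 -0.9 -0.9 0; 75 -0.2 -0.9 -0.9 0; 75 -0.2 -0.9 -0.9 0; 75 -0.2 -0.9 -0.9 0; 75 0 -0.9 -0.6 0; 75 0 -0.9 0 0; 75 0 0 0 0; 75 0 0 0 0")

```text
time: 53.9
tool_pos: [0.5215, 0.0507, 0.3628]
tool_rot: [0.0, -0.0, 1.0, 0.0]
contact_force: [-0.5, -0.3, 0.1]
gripper_width: 0.881
```

```bash
python3 shot.py w16; python3 det.py w16 | grep -v "yellow 0"
python3 - <<'E'
from h import *
import pickle
im=cv2.imread("pics/w16.png"); p=pickle.load(open("pics/w16.pkl","rb"))
def crop(x,y,r,h,s):
    u,v=proj(p,[x,y,h]).astype(int); r=int(r); print(u,v); return cv2.resize(im[max(v-r,0):v+r,max(u-r,0):u+r],(s,s),interpolation=2)
o=np.zeros((600,800,3),np.uint8)
o[:400,:400]=crop(.6503,.0273,45,.06,400); o[:400,400:]=crop(.5056,-.3177,60,.06,400)
v=proj(p,[.518,.343,.03]).astype(int); print(v)
o[400:,:267]=cv2.resize(im[:480,:],(267,200)); o[400:,267:467]=crop(.518,.343,70,.03,200)
sd=manip.grab_frame("side")[:,:,::-1]; o[400:,470:737]=cv2.resize(sd[150:350,150:417],(267,200))
cv2.imwrite("pics/side9.png",sd); cv2.imwrite("pics/final.png",o)
E
```

```text
53.9 [0.5215 0.0507 0.3628] [-0.5 -0.3  0.1] 0.8809286301542837
shift units [-0.   -0.01 -0.01] jaw yaw deg 90.0 turn None
hole [503.6 217.3] 139 [0.552  0.3012 0.055 ] ring yellow 1.0
hole [558.4 224.4] 135 [0.5623 0.3797 0.055 ] ring yellow 1.0
307 283
46 184
[527 189]
527 189
```

View pics/final.png

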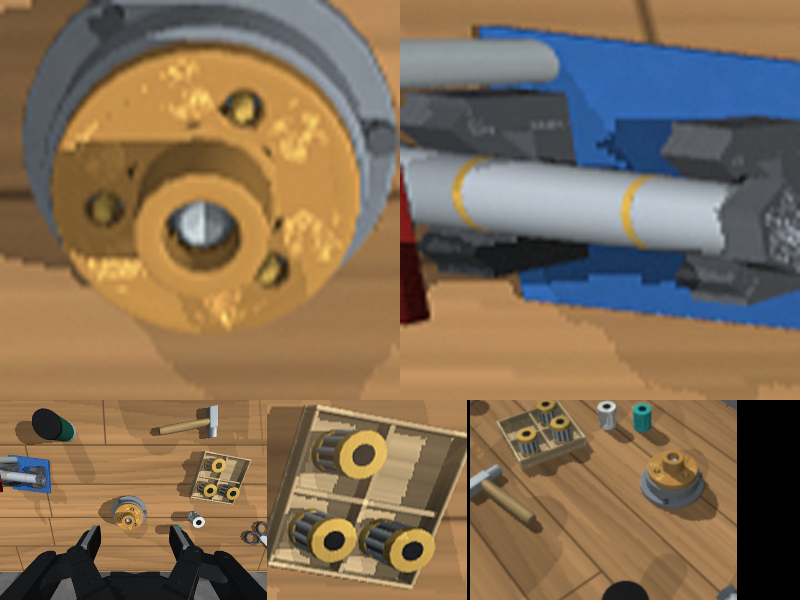

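The final view shows all three studs inside the flange holes, the hub in the bore, three bearings upright in separate cells, and the shaft bedded. The mug and hammer look unmoved. One numeric check of flange height and of the keeper before handing in.

Run:
```python
from h import *
import pickle
p=pickle.load(open("pics/w16.pkl","rb")); np.set_printoptions(precision=1,suppress=True)
print("boss top seen [307.5 290.9]; expect seated",proj(p,[.6503,.0273,.084]),"on studs",proj(p,[.6503,.0273,.102]))
D=manip.camera_params("side"); sd=cv2.imread("pics/side9.png"); h=cv2.cvtColor(sd,cv2.COLOR_BGR2HSV)
m=((h[...,0]<6)|(h[...,0]>174))&(h[...,1]>170)&(h[...,2]>80); m[:250]=0; m[:,:330]=0
v,u=np.nonzero(m); print("red bar px ends",len(u),(u.min(),v[u.argmin()]),(u.max(),v[u.argmax()]))
a=on(D,(u.mean(),v.mean()),.0915); print("bar centroid",a*1000)
(c,s,_)=cv2.minAreaRect(np.c_[u,v].astype(np.float32)); print(c,s)
for th in (0,.15,.3): 
    al=-1.706+np.pi/2-th; k=np.array([.4522,-.3565])+.0425*np.array([np.cos(al),np.sin(al)]); print(th,"mid",proj(D,[*k,.0915]), "knob",proj(D,[.4522+.085*np.cos(al),-.3565+.085*np.sin(al),.132]))
d=((h[...,2]<35)).astype(np.uint8); k,l,st,cc=cv2.connectedComponentsWithStats(d)
for i in range(1,k):
    if st[i,4]>60 and cc[i][0]>400 and cc[i][1]>300: print("dark",cc[i],st[i])
```

```text
boss top seen [307.5 290.9]; expect seated [306.6 290.9] on studs [305.9 296.9]
red bar px ends 780 (np.int64(429), np.int64(414)) (np.int64(489), np.int64(383))
bar centroid [ 481.6 -363.2   91.5]
(457.4551086425781, 397.8471374511719) (16.945716857910156, 68.09637451171875)
0 mid [459.  395.9] knob [488.  367.6]
0.15 mid [462.  399.8] knob [494.4 375.2]
0.3 mid [464.4 404. ] knob [499.9 383.6]
dark [484.7 375.2] [476 365  18  22 240]
```

```bash
python3 -c "
from plant import manip
print(manip.job_done())"
```

```text
the job is handed in; nothing more can be done
None
```

I finished the whole task and handed it in at about 54 s of robot time; the hand-in gave no verdict.

- **Shaft and keeper:** The shaft was laid in both V-blocks and released while the keeper was still open at about 1.78 rad. The keeper was then swung shut to its stop. In the side view, the knob matches the fully shut position to within about 3 px.
- **Flange:** It was turned about 42.6° and lowered over the hub and all three studs. Its boss appears where a fully seated flange should be (within 1 px; resting on the stud tips would be 6 px off).
- **Bearings:** Three bearings were present. The last close-up shows all three upright, each in its own cell. One had been knocked about 27 mm before I reached it; I noticed this and found it again. It touched down in the cell with about 14 N of contact, under the limits.
- **Bystanders and decoys:** The mug, the hammer and the white and turquoise look-alikes were not touched. I saw no movement in the final view but did not measure it.

No final check failed. The automatic detection in the last frame confirmed only two of the three bearings; I confirmed the third by eye.

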